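Charge a mill jar with grinding balls through the gated funnel

TASK

Pick up the scoop by its top handle and tip all six grinding balls into the wide funnel of the charging stand, then set the empty scoop back upright on the round plaster bat. Then press the treadle at the front of the stand down to its stop, so that the gate under the funnel opens and all six balls drop into the mill jar, and let the treadle come back up. Leave the jar standing in its place and do not push the other things on the bench about.

Things in the scene. Friction and masses are not known exactly. Their poses are not given: they have to be found in the camera images.
- scoop: Open aluminium hand scoop, 140 long (x), 90 wide (y), 97 tall with handle, loose, about 0.3 kg. Origin: centre of its underside; +x to the open nose, z up. Floor flat from x -70 to 15, then a ramp rises 16 degrees to the nose edge at x 70. Walls 3 thick, 50 high at back and sides, 44 at the nose. Starts on the bat, nose roughly away from the robot
- scoop_grip (a point): Centre of the scoop's handle bar, at (-25, 0, 88) in the scoop's frame. Bar 16 wide (y), 18 tall, 96 long (x), free at the sides, with a post under each end; between the posts 25 or more is free below it
- scoop_nose (a point): Middle of the scoop's pouring edge, at (70, 0, 19) in the scoop's frame
- ball0_center (a point): Centre of grinding ball 1 of 6: white porcelain, 22 in diameter, about 20 g; all six start in the scoop and roll freely
- ball1_center (a point): Centre of grinding ball 2 of 6: white porcelain, 22 in diameter, about 20 g; all six start in the scoop and roll freely
- ball2_center (a point): Centre of grinding ball 3 of 6: white porcelain, 22 in diameter, about 20 g; all six start in the scoop and roll freely
- ball3_center (a point): Centre of grinding ball 4 of 6: white porcelain, 22 in diameter, about 20 g; all six start in the scoop and roll freely
- ball4_center (a point): Centre of grinding ball 5 of 6: white porcelain, 22 in diameter, about 20 g; all six start in the scoop and roll freely
- ball5_center (a point): Centre of grinding ball 6 of 6: white porcelain, 22 in diameter, about 20 g; all six start in the scoop and roll freely
- bat: Round plaster bat, 240 in diameter, 25 thick, fixed on the bench; origin: centre of its underside. The scoop starts on it and goes back on it
- stand: Fixed charging stand: base plate 235 x 150 x 10, two posts behind (+x, to 147 high) carry a steel funnel. Origin on the bench under the funnel axis, z up, -x is the front with the treadle. Under the outlet (58 bore, 117 up) a slide gate (top at 115) is sprung shut; the treadle at its stop opens it fully; let go, it shuts
- funnel_mouth (a point): Centre of the funnel's round rim, 200 above the bench; the rim is 166 across outside, 160 inside; the cone narrows to the outlet below
- jar: White ceramic mill jar, 92 across, 92 tall, round mouth 74 wide, walls 4, floor 6 thick, standing loose (0.7 kg) between four small lugs on the stand's base below the gate. Origin: centre of its underside
- jar_place (a point): Point on the top of the stand's base plate, below the funnel, where the middle of the jar stands
- treadle (a joint): Treadle angle in rad: 0 up at rest (sprung), 0.28 at its stop; about 5 N at the pad starts it and about 11 N holds it at the stop
- treadle_pad (a point): Top middle of the treadle's rubber pad (62 x 70): when up, 179 in front (stand -x) of the funnel axis and 59 above the bench; at the stop 35 above the bench and 185 in front. The plate (125 x 76) is hinged at its end nearest the jar, 95 in front of the axis and 26 above the bench
- jug: Bystander, to be left alone: a grey clay jug, 145 tall, body 100 across, with a loop handle; origin at the centre of its underside
- cone: Bystander, to be left alone: a plaster cone, 84 across, 90 tall; origin at the centre of its underside
- brush: Bystander, to be left alone: a brush 170 long lying on the bench; origin at the middle of its length, underside
- rib: Bystander, to be left alone: a dark wooden rib, 90 x 60 x 12, lying flat; origin at the centre of its underside
- brick: Bystander, to be left alone: a fired clay block, 110 x 70 x 50; origin at the centre of its underside
- spatula: Bystander, to be left alone: a spatula 180 long lying on the bench; origin at the middle of its length, underside

How it is judged:
By the outcome, as a careful person would: the job done as asked, in the order asked, and still so for the second after the job is handed in, with the robot touching nothing.
It also fails if it takes over 72 s, if anything falls off the work surface, if the arm or the gripper's body presses on something with over 40 N, if the wrist force passes 120 N, or if a joint passes its speed limit or range.

ROBOT

A 7-joint arm with a two-finger parallel gripper is mounted at the origin on the work surface. World frame = base frame: x ahead of the robot, y to its left, z up, the work surface at z = 0. Lengths are in m, angles in rad, forces in N, time in s.
With the tool pointing down it reaches from about 0.425 to 0.875 m from the base axis. Payload 8.4 kg.
Tool frame: the origin (TCP) lies between the finger pads; the fingertips stand 25 mm ahead of it and the grasp point (between the pads) lies 6 mm ahead of it; z points along the fingers, y is the line along which they close (so a half turn about z gives the same grasp; the last joint's range is limited). The gripper opens to 85 mm and grips with 20 to 120 N. Pads are 22 mm wide; open, the fingers measure 114 mm over their backs; the gripper's body (76 mm by 85 mm) begins 54 mm behind the grasp point. The pads swing forward as they close: fully open they stand 13 mm farther back than shut.
Start: joints at [-1.276, 0.333, 0.04, 1.465, -0.013, 1.343, -0.059], TCP at [0.249, 0.6, 0.256] pointing down, gripper open.
Joint ranges: [-2.58, 2.58], [-0.38, 2.09], [-1.3, 1.39], [0.25, 2.4], [-1.5, 4.64], [0.08, 2.09], [-2.65, 2.65]. Speed limits (rad/s): [2.22, 2.22, 2.79, 2.79, 3.14, 3.14, 3.14].

INTERFACE

Orientations are given as a rotation vector (axis times angle).
In Python, from plant import monitor, eyes, env gives the robot as it stands.
- The arm moves only by the tool play_rows, never from a script. Its argument "deltas" is a list that holds one entry, the list of rows, each a list of 7 numbers: the shift along the tool's x, y, z normalised to -1 to 1, where 1 is 0.03 m, then the turn, a rotation vector about the tool's x, y, z normalised to -1 to 1, where 1 is 0.12 rad, then the opening, from -1 (shut) to 1 (fully open). A call has 1 to 12 rows; each row shifts and turns the commanded pose from where the row before left it, along the tool's axes as they then stand; what a row does not reach is not made up. A row lasts 1/10 s, in which the tool goes at most 50 mm and 8.59 degrees, less where a joint would pass 70% of its speed; a pose out of reach is approached as far as the arm can. A call with a number of a shift or a turn outside -1 to 1 is refused whole. A call with a gripper value outside its range is refused whole. The fingers move at their own pace and stop on an object; "squeeze" is the grip in N (left out, the last holds). Time passes only in rows, so rows that do not move let the fingers close. It gives the time, the measured TCP pose, the force, the opening and the grip force at its end, in the units of the state.
- monitor.read_state(): the state, without advancing time (a new reading comes with each control period).
- eyes.get_image(name): name is "scene" or "side" or "wrist"; returns a dict with "pixels" (420x560x3 uint8, red, green, blue), "z_map" (420x560 float32, m along the optical axis (not along the pixel's ray), 0 where there is no reading), "intrinsics" (3x3 intrinsics, pixels), "R" (3x3) and "t" (3): a world point X has camera coordinates R X + t; the wrist camera has in their place "tool_from_camera" (4x4, takes a point from camera to tool coordinates, whose origin is the TCP and whose axes are the flange's). Camera axes: x right, y down, z forward; pixel columns grow to the right and rows downward; lengths in m; the calibration is good to about 2 mm. A picture is of the moment at which its call begins: read the wrist's pose just before it.
- env.sign_off(): hands the job in; it is judged then, once.
Trained networks look in a picture, given as the dict that the camera call returned (one of the last four; its "shot" number tells which), for a name from the list of things; names that differ only in an ending like _2 or _b are one class to them, and where a whole thing is asked for, a point or a joint stands for the part that bears it (a point fixed in the world has none). Each returns a list of dicts, best first, with "confidence" (0 to 1); they miss things now and then, are a little off and sometimes report something else, mostly with a low value. They report only what shows in the picture. A call takes as long as a camera call.
- eyes.recognise(target, picture): "bbox" ([centre column, centre row, width, height] in pixels, round what is visible of it).
- eyes.outline_of(target, picture): "mask" (420x560 bool, what is visible of it) and "bbox" ([centre column, centre row, width, height] in pixels, round what is visible of it).
The state is a dict: "clock": time; "joints": joint angles; "joint_vel": joint speeds; "effort": joint torques, N m; "tcp_pos": TCP position; "tool_rot": TCP orientation; "ft_force": force on the tool from outside, world axes, zero at the start; "ft_torque": the same for the moment, N m; "width": opening from 0.0 (shut) to 1.0 (fully open); "finger_force": force on a finger pad.
Only numpy, scipy, OpenCV 4.12 (cv2) and the standard library are available. Lean on these libraries where they do the work, as an engineer would, in place of code of your own. Each camera call takes 0.05 s, during which the arm holds its last target. There are 200 camera calls.

## Working session

There is one attempt and no reset: what is moved stays moved. The work goes in short steps, Python scripts to look and compute and a tool call to move; the robot and the scene stay as the last step left them, time stands still between calls to the robot, and variables do not carry over. Pictures are saved under pics/ and viewed, at most 10 in all, crops included, and the job is handed in when it is done.

Besides the shell and the picture viewer there is one more tool, called by a JSON object that holds its "op" and its "data", one argument or row to a line. play_rows: Moves the arm, as the interface text tells. Its arguments: {"type":"object","properties":{"deltas":{"type":"array"},"squeeze":{"type":"number"}},"required":["deltas"]}

```bash
ls; mkdir -p pics
cat > h.py <<'E'
import numpy as np, cv2
from scipy.spatial.transform import Rotation as Ro
from plant import monitor, eyes, env
def T():
    s=monitor.read_state(); M=np.eye(4); M[:3,:3]=Ro.from_rotvec(s['tool_rot']).as_matrix(); M[:3,3]=s['tcp_pos']; return M
def cam2w(p):
    M=np.eye(4)
    if 'R' in p: M[:3,:3]=p['R'].T; M[:3,3]=-np.array(p['R']).T@p['t']
    else: M=p['pose']@p['tool_from_camera']
    return M
def shot(n):
    t=T(); p=eyes.get_image(n)
    if n=='wrist': p['pose']=t
    return p
def cloud(p):
    z=p['z_map'];K=p['intrinsics'];v,u=np.mgrid[:420,:560]
    c=np.stack([(u-K[0,2])/K[0,0]*z,(v-K[1,2])/K[1,1]*z,z],-1)
    M=cam2w(p); w=c@M[:3,:3].T+M[:3,3]; w[z==0]=np.nan; return w
def save(p,f): cv2.imwrite('pics/'+f,p['pixels'][:,:,::-1])
E
python3 - <<'E'
from h import *
s=monitor.read_state();print({k:np.round(v,3) for k,v in s.items()})
ims=[]
for n in ['scene','side']:
    p=shot(n);w=cloud(p);ims.append(p['pixels'])
    for t in ['scoop','bat','stand','jar','jug','cone','brick','treadle']:
        for r in eyes.outline_of(t,p)[:1]:
            q=w[r['mask']];q=q[~np.isnan(q[:,0])]
            print(n,t,round(r['confidence'],2),np.round(r['bbox']),np.round(np.percentile(q,[2,50,98],axis=0),3).tolist() if len(q) else 0)
cv2.imwrite('pics/a.png',cv2.resize(np.hstack(ims)[:,:,::-1],(800,300)));save({'pixels':ims[0]},'scene.png')
E
```

```text
pics
{'clock': np.float64(0.0), 'joints': array([-1.276,  0.334,  0.04 ,  1.466, -0.013,  1.343, -0.059]), 'joint_vel': array([ 0.   , -0.   , -0.001,  0.001,  0.001,  0.001, -0.001]), 'effort': array([-0.0000e+00, -6.5857e+01,  1.3650e+00, -4.0555e+01,  1.7000e-02,
        1.3000e-02,  0.0000e+00]), 'tcp_pos': array([0.249, 0.6  , 0.255]), 'tool_rot': array([-6.150e-01, -3.081e+00,  2.000e-03]), 'ft_force': array([ 0.238,  0.002, -0.624]), 'ft_torque': array([0.063, 0.018, 0.016]), 'finger_force': np.float64(0.0), 'width': np.float64(0.997)}
scene scoop 0.82 [362. 181.  47.  45.] [[0.425, 0.316, 0.028], [0.497, 0.376, 0.054], [0.565, 0.424, 0.122]]
scene bat 0.89 [362. 199.  73.  43.] [[0.39, 0.263, 0.002], [0.559, 0.328, 0.025], [0.613, 0.474, 0.029]]
scene stand 0.72 [308. 247. 127. 112.] [[0.438, -0.058, 0.002], [0.638, 0.011, 0.074], [0.762, 0.103, 0.199]]
scene jar 0.58 [311. 258.  34.  33.] [[0.585, -0.026, 0.012], [0.652, -0.012, 0.057], [0.671, 0.038, 0.102]]
scene jug 0.55 [162. 276.  48.  66.] [[0.446, -0.389, 0.006], [0.517, -0.348, 0.099], [0.565, -0.303, 0.146]]
scene c
[... 481 characters left out ...]
61, 0.021], [0.49, 0.385, 0.025], [0.601, 0.453, 0.029]]
side stand 0.83 [265. 225. 150. 106.] [[0.43, -0.054, 0.005], [0.63, 0.019, 0.074], [0.748, 0.11, 0.199]]
side jar 0.69 [248. 251.  41.  37.] [[0.577, 0.006, 0.014], [0.61, 0.059, 0.06], [0.659, 0.069, 0.101]]
side jug 0.92 [322. 161.  40.  58.] [[0.439, -0.429, 0.002], [0.485, -0.31, 0.092], [0.558, -0.292, 0.145]]
side cone 0.66 [175. 316.  32.  44.] [[0.688, 0.246, 0.005], [0.716, 0.28, 0.047], [0.751, 0.299, 0.089]]
side brick 0.76 [227. 175.  28.  19.] [[0.679, -0.356, 0.0], [0.77, -0.259, 0.049], [0.805, -0.038, 0.199]]
side treadle 0.88 [311. 243.  54.  33.] [[0.415, -0.054, 0.027], [0.473, -0.007, 0.048], [0.536, 0.032, 0.068]]
```

View pics/a.png

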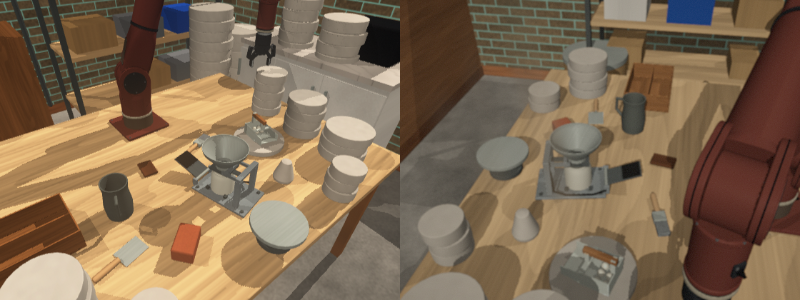

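Run:
```python
from h import *
from scipy.optimize import least_squares
def circ(q,r):
    f=least_squares(lambda c:np.hypot(q[:,0]-c[0],q[:,1]-c[1])-r,q[:,:2].mean(0),loss='soft_l1',f_scale=.002); return f.x,np.sqrt(np.mean(f.fun**2))
for n in ['scene','side']:
    p=shot(n);w=cloud(p)
    def near(z0,z1,b):
        m=(w[...,2]>z0)&(w[...,2]<z1)&(w[...,0]>b[0])&(w[...,0]<b[1])&(w[...,1]>b[2])&(w[...,1]<b[3]); return w[m]
    h=near(.112,.13,(.38,.62,.26,.5)); h2=h[:,:2]; c=h2.mean(0); u,s,vt=np.linalg.svd(h2-c); 
    a=(h2-c)@vt[0]; b=(h2-c)@vt[1]
    print(n,'handle',len(h),c, 'mid',c+vt[0]*(a.max()+a.min())/2, np.degrees(np.arctan2(vt[0,1],vt[0,0])),np.ptp(a),np.ptp(b),np.percentile(h[:,2],95))
    r=near(.194,.206,(.5,.8,-.15,.2)); print('rim',len(r),circ(r,.0815),r.min(0),r.max(0))
    k=w.copy()
    o=eyes.outline_of('bat',p)[0]['mask']; q=w[o]; q=q[(q[:,2]>.018)&(q[:,2]<.03)]; print('bat',q.min(0),q.max(0))
    o=eyes.outline_of('treadle',p)[0]['mask']; q=w[o]; q=q[q[:,2]>.0]
    pad=q[(q[:,2]>.052)]; print('pad',pad.mean(0),pad.min(0),pad.max(0))
    for t in ['scoop','ball0_center']: print([ (round(r['confidence'],2),np.round(r['bbox']).tolist()) for r in eyes.recognise(t,p)[:6]])
```

```text
scene handle 119 [0.47505437 0.37591784] mid [0.47269534 0.37650435] -13.962084882630261 0.09811251334475654 0.019126790724820535 0.12442207981658994
rim 403 (array([0.62579354, 0.0196462 ]), np.float64(0.002009280306579887)) [ 0.54257689 -0.06166011  0.19404663] [0.70805688 0.10450504 0.20362198]
bat [0.37475228 0.25788449 0.01802412] [0.61584986 0.48286625 0.02991156]
pad [ 0.44897006 -0.02392049  0.06056654] [ 0.41126473 -0.06185165  0.0520596 ] [0.59737218 0.01845649 0.11235804]
[(0.73, [168.0, 365.0, 80.0, 65.0]), (0.58, [365.0, 179.0, 44.0, 42.0])]
[(0.18, [308.0, 249.0, 128.0, 112.0])]
side handle 537 [0.46712966 0.38470864] mid [0.46894947 0.38424744] 165.77850231202186 0.0954574531510399 0.018712809459390835 0.1237088851941526
rim 448 (array([0.62190229, 0.02303268]), np.float64(0.002135865009373911)) [ 0.54021162 -0.06297492  0.1940344 ] [0.70491643 0.10565361 0.20398775]
bat [0.37214308 0.24997544 0.01825528] [0.61151731 0.46333171 0.0298307 ]
pad [ 0.44147103 -0.01424264  0.06034662] [ 0.4073991  -0.05733088  0.05203556] [0.4808371  0.0237695  0.07064214]
[(0.97, [270.0, 375.0, 85.0, 74.0])]
[]
```

{"op": "play_rows", "data": {
  "deltas": [
    [[0,0,0,0,0,-0.63,1],[0,0,0,0,0,-0.62,1],[-0.9,-0.54,0,0,0,0,1],[-0.9,-0.54,0,0,0,0,1],[-0.9,-0.54,0,0,0,0,1],[-0.9,-0.54,0,0,0,0,1],[-0.9,-0.54,0,0,0,0,1],[-0.9,-0.54,0,0,0,0,1],[-0.9,-0.54,0,0,0,0,1],[-0.9,-0.54,0,0,0,0,1],[-0.9,-0.54,0,0,0,0,1],[-0.9,-0.54,0,0,0,0,1]]
  ]
}}

```text
clock: 2.6
tcp_pos: [0.4731, 0.3769, 0.2565]
tool_rot: [0.382, 3.118, 0.0]
ft_force: [0.1, -0.1, -0.3]
width: 1.001
finger_force: 0.0
```

Run:
```python
from h import *
s=monitor.read_state();print({k:np.round(s[k],3).tolist() for k in ['clock','joints','tcp_pos','tool_rot','ft_force']})
p=shot('wrist');w=cloud(p);save(p,'w1.png');print(np.round(p['tool_from_camera'],3).tolist())
print(np.round(T()[:3,:3],3).tolist())
for r in eyes.outline_of('scoop',p)[:1]: print('scoop',r['confidence'],r['bbox'])
m=(w[...,2]>.112)&(w[...,2]<.13)&(w[...,0]>.38)&(w[...,0]<.62)&(w[...,1]>.26)&(w[...,1]<.5)
h=w[m];print(len(h))
pts=(h[:,:2]*1000).astype(np.float32); (c,sz,a)=cv2.minAreaRect(pts);print(c,sz,a,np.median(h[:,2]), h[:,:2].mean(0))
d=pts-pts.mean(0);_,_,vt=np.linalg.svd(d,full_matrices=False);print(np.degrees(np.arctan2(vt[0,1],vt[0,0])))
```

```text
{'clock': 2.6, 'joints': [-0.899, 0.241, 0.183, 1.589, -0.045, 1.316, 0.618], 'tcp_pos': [0.473, 0.377, 0.256], 'tool_rot': [0.382, 3.118, 0.0], 'ft_force': [0.084, -0.076, -0.346]}
[[-0.0, -0.961, -0.277, 0.071], [1.0, -0.0, -0.0, 0.001], [0.0, -0.277, 0.961, -0.117], [0.0, 0.0, 0.0, 1.0]]
[[-0.969, 0.248, 0.003], [0.248, 0.969, -0.002], [-0.003, -0.001, -1.0]]
scoop 0.9 [280.0, 201.2, 90.0, 123.7]
1846
(469.6125183105469, 381.2432861328125) (15.504855155944824, 94.62994384765625) 75.69346618652344 0.12091233646931682 [0.46703896 0.38165183]
-14.384049
```

View pics/w1.png

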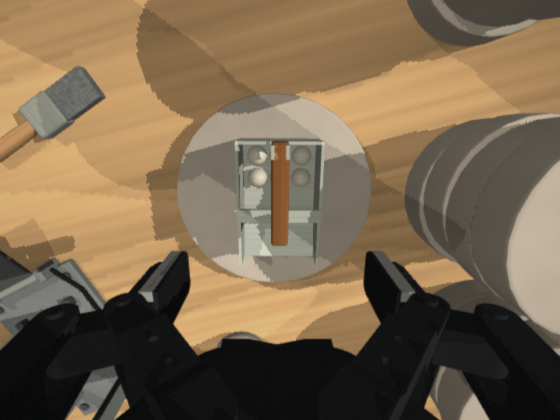

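{"op": "play_rows", "data": {
  "deltas": [
    [[0.15,0.11,0.9,0,0,0,1],[0,0,0.9,0,0,0,1],[0,0,0.9,0,0,0,1],[0,0,0.8,0,0,0,1],[0,0,0.6,0,0,0,1],[0,0,0.53,0,0,0,1],[0,0,0,0,0,0,0],[0,0,0,0,0,0,-1],[0,0,0,0,0,0,-1],[0,0,0,0,0,0,-1],[0,0,0,0,0,0,-1],[0,0,0,0,0,0,-1]]
  ],
  "squeeze": 100
}}

```text
clock: 3.9
tcp_pos: [0.469, 0.3821, 0.1181]
tool_rot: [0.382, 3.118, 0.001]
ft_force: [-1.0, -0.9, 4.2]
width: 0.167
finger_force: 97.6
```

{"op": "play_rows", "data": {
  "deltas": [
    [[0,0,-0.3,0,0,0,-1],[0,0,-0.6,0,0,0,-1],[0,0,-0.6,0,0,0,-1],[0,0,-0.6,0,0,0,-1]]
  ]
}}

```text
clock: 4.3
tcp_pos: [0.4683, 0.3819, 0.1809]
tool_rot: [-0.382, -3.117, 0.001]
ft_force: [-0.7, 0.9, -4.1]
width: 0.174
finger_force: 97.8
```

Run:
```python
from h import *
s=monitor.read_state();print({k:np.round(s[k],3).tolist() for k in ['clock','joints','tcp_pos','tool_rot','ft_force','ft_torque','width','finger_force']})
p=shot('side');save(p,'s2.png');w=cloud(p)
# fit rim again w/ both
# kinematic model fit
from scipy.optimize import least_squares
J=np.array([[-1.276,.334,.04,1.466,-.013,1.343,-.059],[-.899,.241,.183,1.589,-.045,1.316,.618],s['joints']])
P=np.array([[.249,.6,.255],[.473,.377,.256],s['tcp_pos']]);RV=np.array([[-.615,-3.081,.002],[.382,3.118,0],s['tool_rot']])
def fk(q,par,sg):
    L,b=par[:4],par[4:6]
    z=lambda a:Ro.from_euler('z',a).as_matrix(); y=lambda a:Ro.from_euler('y',a).as_matrix(); e=np.array([0,0,1.])
    R=z(b[0]+sg[0]*q[0]);p=L[0]*e;R=R@y(q[1]);p=p+R@e*L[1];R=R@z(sg[1]*q[2])@y(q[3]);p=p+R@e*L[2];R=R@z(sg[2]*q[4])@y(q[5])
    p=p+R@e*L[3];R=R@z(b[1]+sg[3]*q[6]);return p,R
import itertools
def res(par,sg):
    r=[]
    for q,P_,v in zip(J,P,RV):
        p,R=fk(q,par,sg); r+=list(p-P_)+list(.3*(R-Ro.from_rotvec(v).as_matrix()).ravel())
    return r
out=[]
for sg in itertools.product([1,-1],repeat=4):
  for b0 in [-2,0,2]:
   for b1 in [-1.6,0,1.6,3]:
    f=least_squares(res,[.35,.4,.4,.3,b0,b1],args=(sg,));out.append((f.cost,sg,np.round(f.x,3).tolist()))
out.sort(key=lambda a:a[0])
for o in out[:3]:print(o)
```

```text
{'clock': 4.3, 'joints': [-0.902, 0.292, 0.174, 1.684, -0.054, 1.172, 0.613], 'tcp_pos': [0.468, 0.382, 0.181], 'tool_rot': [-0.382, -3.117, 0.001], 'ft_force': [-0.72, 0.897, -4.114], 'ft_torque': [0.03, -0.011, 0.026], 'width': 0.174, 'finger_force': 97.777}
(np.float64(4.628467019610119e-06), (-1, -1, -1, -1), [-2.022, 0.452, 0.514, -1.969, -0.069, 1.501])
(np.float64(4.628467019610426e-06), (-1, -1, -1, -1), [-2.022, 0.452, 0.514, -1.969, -0.069, 1.501])
(np.float64(4.628467019611622e-06), (-1, -1, -1, -1), [-2.022, 0.452, 0.514, -1.969, -0.069, 7.785])
```

View pics/s2.png

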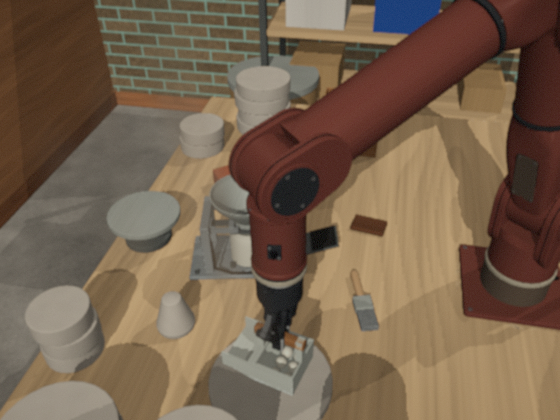

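```bash
cat >> h.py <<'E'
from scipy.optimize import least_squares
def zy(a,ax): return Ro.from_euler(ax,a).as_matrix()
def fk(q,L3):
    L=[L3-.053,.452,.514,L3]; e=np.array([0,0,1.]);q=np.array(q)
    R=zy(-.069-q[0],'z')@zy(q[1],'y');p=L[0]*e+R@e*L[1];R=R@zy(-q[2],'z')@zy(q[3],'y');p=p+R@e*L[2]
    R=R@zy(-q[4],'z')@zy(q[5],'y');p=p+R@e*L[3];return p,R@zy(1.501-q[6],'z')
lo=np.array([-2.58,-.38,-1.3,.25,-1.5,.08,-2.65]);hi=np.array([2.58,2.09,1.39,2.4,4.64,2.09,2.65])
def ik(M,q0,L3):
    def f(q):
        p,R=fk(q,L3);return np.r_[(p-M[:3,3])*5,(R-M[:3,:3]).ravel(),.01*(q-q0)]
    s=least_squares(f,np.clip(q0,lo+.01,hi-.01),bounds=(lo,hi));return s.x,np.linalg.norm(s.fun[:12])
def rotw(yaw,tilt): # scoop nose heading yaw, nose-down tilt; tool x=-nose
    a=yaw+np.pi; x=np.array([np.cos(a),np.sin(a),0]);z=np.array([0,0,-1.]);R=np.c_[x,np.cross(z,x),z];return R@zy(tilt,'y')
def pose(R,p): M=np.eye(4);M[:3,:3]=R;M[:3,3]=p;return M
NT=np.array([-.095,0,.074])
def nosepose(N,yaw,tilt): R=rotw(yaw,tilt);return pose(R,np.array(N)-R@NT)
def rows(M,Ts,g):
    """rows through targets Ts from M, rounded"""
    out=[]
    for t in Ts:
        R=M[:3,:3];d=R.T@(t[:3,3]-M[:3,3])/.03;r=Ro.from_matrix(R.T@t[:3,:3]).as_rotvec()/.12
        v=np.round(np.r_[d,r],2);out.append(v.tolist()+[g])
        M=M@pose(Ro.from_rotvec(v[3:]*.12).as_matrix(),v[:3]*.03)
    print(str(out).replace('-0.0,','0,').replace('0.0,','0,'), 'max',np.abs(np.array(out)[:,:6]).max()); return M
E
python3 - <<'E'
from h import *
s=monitor.read_state();M=T();q0=s['joints']
y=np.radians(-90)
for L3 in [.3,.4]:
    q=q0
    for N,t in [((.624,.051,.245),0),((.624,.051,.23),.5),((.624,.045,.225),.8),((.624,.045,.225),1.1)]:
        for k in range(3): q,e=ik(nosepose(N,y,t),q,L3)
        print(L3,t,np.round(q,2),round(e,3))
p0=M[:3,3];A=nosepose((.624,.051,.245),y,0)
Ts=[]
y0=np.radians(-14.4)
for i in range(1,18):
    if i<=5: p=p0+[0,0,.138*i/5]
    else: p=np.r_[p0[:2]+(A[:2,3]-p0[:2])*(i-5)/12,A[2,3]]
    Ts.append(pose(rotw(y0+(y-y0)*i/17,0),p))
M=rows(M,Ts,-1)
E
```

```text
0.3 0 [-0.68  0.32  0.49  1.4  -0.15  1.46 -0.2 ] 0.0
0.3 0.5 [-0.4   0.29  0.5   1.46 -0.63  1.52  0.15] 0.0
0.3 0.8 [-0.2   0.36  0.49  1.49 -0.91  1.66  0.35] 0.0
0.3 1.1 [-0.03  0.46  0.45  1.5  -1.14  1.83  0.48] 0.0
0.4 0 [-0.68  0.32  0.49  1.4  -0.15  1.46 -0.2 ] 0.0
0.4 0.5 [-0.33  0.31  0.51  1.47 -0.64  1.54  0.23] 0.0
0.4 0.8 [-0.09  0.42  0.49  1.46 -0.9   1.71  0.47] 0.0
0.4 1.1 [ 0.12  0.59  0.43  1.43 -1.1   1.9   0.61] 0.0
[[0, 0, -0.92, 0.02, 0.01, 0.71, -1], [0, 0, -0.92, 0.01, 0, 0.65, -1], [0, 0, -0.92, 0, 0, 0.64, -1], [0, 0, -0.92, 0, 0, 0.65, -1], [0, 0, -0.92, 0, 0, 0.65, -1], [-0.74, -0.27, 0.11, 0, 0, 0.64, -1], [-0.75, -0.21, 0, 0, 0, 0.65, -1], [-0.77, -0.16, 0, 0, 0, 0.65, -1], [-0.78, -0.09, 0, 0, 0, 0.64, -1], [-0.79, -0.04, 0, 0, 0, 0.65, -1], [-0.78, 0.03, 0, 0, 0, 0.65, -1], [-0.78, 0.09, 0, 0, 0, 0.64, -1], [-0.78, 0.15, 0, 0, 0, 0.65, -1], [-0.75, 0.21, 0, 0, 0, 0.65, -1], [-0.74, 0.26, 0.01, 0, 0.01, 0.64, -1], [-0.72, 0.33, -0.01, 0, 0, 0.65, -1], [-0.69, 0.37, 0, 0, 0, 0.65, -1]] max 0.92
```

{"op": "play_rows", "data": {
  "deltas": [
    [[0,0,-0.92,0.02,0.01,0.71,-1],[0,0,-0.92,0.01,0,0.65,-1],[0,0,-0.92,0,0,0.64,-1],[0,0,-0.92,0,0,0.65,-1],[0,0,-0.88,0,0,0.65,-1],[-0.74,-0.27,0,0,0,0.64,-1],[-0.75,-0.21,0,0,0,0.65,-1],[-0.77,-0.16,0,0,0,0.65,-1],[-0.78,-0.09,0,0,0,0.64,-1],[-0.79,-0.04,0,0,0,0.65,-1],[-0.78,0.03,0,0,0,0.65,-1],[-0.78,0.09,0,0,0,0.64,-1]]
  ]
}}

```text
clock: 5.55
tcp_pos: [0.5592, 0.2436, 0.3167]
tool_rot: [-1.754, -2.605, 0.008]
ft_force: [0.1, 0.3, -5.5]
width: 0.168
finger_force: 98.4
```

{"op": "play_rows", "data": {
  "deltas": [
    [[-0.78,0.15,0,0,0,0.65,-1],[-0.75,0.21,0,0,0,0.65,-1],[-0.74,0.26,0,0,0,0.64,-1],[-0.72,0.33,0,0,0,0.65,-1],[-0.69,0.37,0,0,0,0.65,-1],[0,0,0,0,0,0,-1],[0,0,0,0,0,0,-1]]
  ]
}}

```text
clock: 6.25
tcp_pos: [0.6234, 0.1452, 0.3169]
tool_rot: [-2.222, -2.221, 0.008]
ft_force: [-0.9, 0.6, -5.0]
width: 0.171
finger_force: 98.4
```

Run:
```python
from h import *
s=monitor.read_state();print({k:np.round(s[k],3).tolist() for k in ['clock','joints','tcp_pos','tool_rot','ft_force']})
p=shot('wrist');a=p['pixels'];w=cloud(p);r=w[(w[...,2]>.194)&(w[...,2]<.206)&(w[...,0]>.52)&(w[...,0]<.73)&(w[...,1]<.12)]
f=least_squares(lambda c:np.hypot(r[:,0]-c[0],r[:,1]-c[1])-.0815,[.624,.02],loss='soft_l1',f_scale=.002);print(len(r),f.x,r.min(0),r.max(0))
n=w[(w[...,2]>.235)&(w[...,2]<.29)&(w[...,1]<.15)];print('scoop',n.min(0),n.max(0))
p=shot('scene');b=p['pixels']
cv2.imwrite('pics/p3.png',np.hstack([cv2.resize(a,(400,300)),cv2.resize(b[130:340,170:450],(400,300))])[:,:,::-1])
M=T();y=np.radians(-90)
Ts=[]
for i in range(1,25):
    t=i*.045; N=(.624,.051-.006*min(1,i/12),.245-.02*min(1,i/10)); Ts.append(nosepose(N,y,t))
rows(M,Ts,-1)
```

```text
{'clock': 6.25, 'joints': [-0.683, 0.312, 0.501, 1.414, -0.147, 1.457, -0.185], 'tcp_pos': [0.623, 0.145, 0.317], 'tool_rot': [-2.222, -2.221, 0.008], 'ft_force': [-0.88, 0.564, -5.047]}
12 [0.61521803 0.03502971] [0.68761077 0.06731483 0.19838311] [0.69057356 0.07252314 0.20023525]
scoop [0.57706064 0.04883143 0.23505352] [0.66749154 0.14999067 0.27672845]
[[-0.16, 0.03, -0.14, -0.03, 0.4, 0.02, -1], [-0.13, 0, -0.07, 0, 0.37, 0, -1], [-0.14, 0, -0.08, 0, 0.38, 0, -1], [-0.14, 0, -0.07, 0, 0.37, 0, -1], [-0.14, 0, -0.08, 0, 0.38, 0, -1], [-0.15, 0, -0.08, 0, 0.37, 0, -1], [-0.14, 0, -0.08, 0, 0.38, 0, -1], [-0.15, 0, -0.08, 0, 0.37, 0, -1], [-0.16, 0, -0.08, 0, 0.38, 0, -1], [-0.15, 0, -0.09, 0, 0.37, 0, -1], [-0.13, 0, -0.15, 0, 0.38, 0, -1], [-0.13, 0.01, -0.14, 0, 0.37, 0, -1], [-0.12, 0, -0.14, 0, 0.38, 0, -1], [-0.11, 0, -0.14, 0, 0.37, 0, -1], [-0.11, 0, -0.14, 0, 0.38, 0, -1], [-0.12, 0, -0.14, 0, 0.37, 0, -1], [-0.11, 0, -0.14, 0, 0.38, 0, -1], [-0.12, 0, -0.14, 0, 0.37, 0, -1], [-0.11, 0, -0.14, 0, 0.38, 0, -1], [-0.11, 0, -0.14, 0, 0.37, 0, -1], [-0.12, 0, -0.14, 0, 0.38, 0, -1], [-0.11, 0, -0.14, 0, 0.37, 0, -1], [-0.12, 0, -0.14, 0, 0.38, 0, -1], [-0.11, 0, -0.14, 0, 0.37, 0, -1]] max 0.4
```

View pics/p3.png

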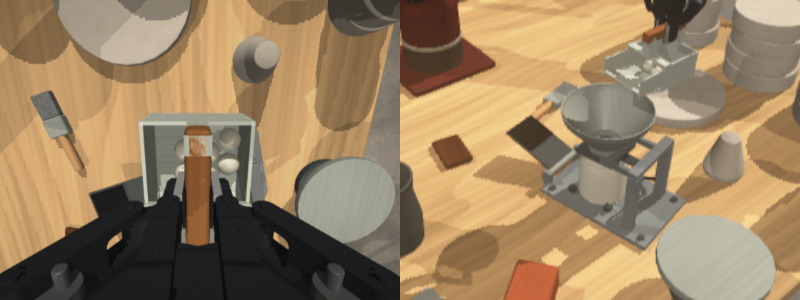

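{"op": "play_rows", "data": {
  "deltas": [
    [[-0.16,0.03,-0.14,-0.03,0.4,0.02,-1],[-0.13,0,-0.07,0,0.37,0,-1],[-0.14,0,-0.08,0,0.38,0,-1],[-0.14,0,-0.07,0,0.37,0,-1],[-0.14,0,-0.08,0,0.38,0,-1],[-0.15,0,-0.08,0,0.37,0,-1],[-0.14,0,-0.08,0,0.38,0,-1],[-0.15,0,-0.08,0,0.37,0,-1],[-0.16,0,-0.08,0,0.38,0,-1],[-0.15,0,-0.09,0,0.37,0,-1],[-0.13,0,-0.15,0,0.38,0,-1],[-0.13,0.01,-0.14,0,0.37,0,-1]]
  ]
}}

```text
clock: 7.55
tcp_pos: [0.6243, 0.0882, 0.338]
tool_rot: [-1.917, -1.917, -0.533]
ft_force: [-0.5, 0.4, -3.9]
width: 0.167
finger_force: 98.7
```

Run:
```python
from h import *
M=T();print(M[:3,3],(M@np.r_[NT,1])[:3],np.degrees(np.arccos(-M[2,2])),np.round(monitor.read_state()['joints'],2))
b=shot('scene')['pixels'];c=shot('side')['pixels']
cv2.imwrite('pics/p4.png',np.hstack([cv2.resize(c[160:370,150:430],(400,300)),cv2.resize(b[130:340,170:450],(400,300))])[:,:,::-1])
```

```text
[0.62425891 0.08819808 0.33800571] [0.62446228 0.04486269 0.22565358] 30.99137005116449 [-0.33  0.3   0.51  1.49 -0.68  1.51  0.25]
```

View pics/p4.png

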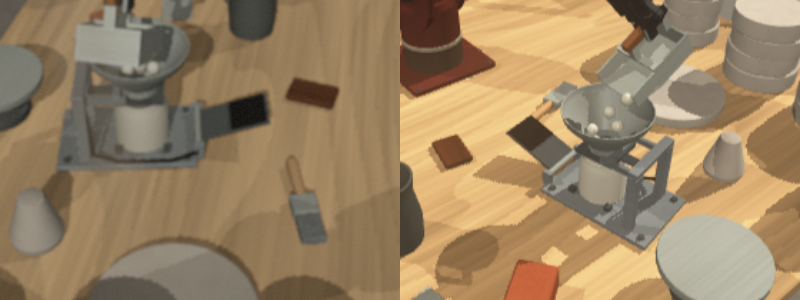

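{"op": "play_rows", "data": {
  "deltas": [
    [[-0.12,0,-0.14,0,0.38,0,-1],[-0.11,0,-0.14,0,0.37,0,-1],[-0.11,0,-0.14,0,0.38,0,-1],[-0.12,0,-0.14,0,0.37,0,-1],[-0.11,0,-0.14,0,0.38,0,-1],[-0.12,0,-0.14,0,0.37,0,-1],[-0.11,0,-0.14,0,0.38,0,-1],[-0.11,0,-0.14,0,0.37,0,-1],[0,0,0,0,0,0,-1],[0,0,0,0,0,0,-1],[0,0,0,0,0,0,-1],[0,0,0,0,0,0,-1]]
  ]
}}

```text
clock: 8.85
tcp_pos: [0.6244, 0.0461, 0.3465]
tool_rot: [-1.685, -1.686, -0.815]
ft_force: [-0.0, -0.6, -3.8]
width: 0.172
finger_force: 98.8
```

Run:
```python
from h import *
M=T();print(M[:3,3],(M@np.r_[NT,1])[:3],np.degrees(np.arccos(-M[2,2])),np.round(monitor.read_state()['joints'],2))
b=shot('scene')['pixels'];c=shot('wrist')['pixels']
cv2.imwrite('pics/p5.png',np.hstack([cv2.resize(c,(400,300)),cv2.resize(b[160:300,210:397],(400,300))])[:,:,::-1])
y=np.radians(-90);Ts=[];t0=np.arccos(-M[2,2])
for i in range(1,13):
    Ts.append(nosepose((.624,.045+.015*i/12,.225+.03*min(1,i/4)),y,t0*(1-i/12)))
rows(M,Ts,-1)
```

```text
[0.6244498  0.04609187 0.34649274] [0.62471267 0.04482516 0.2260796 ] 51.48080968345407 [-0.1   0.4   0.49  1.51 -1.    1.7   0.49]
[[0.37, -0.01, 0.15, 0.02, -0.62, 0.01, -1], [0.39, 0, 0.1, 0, -0.63, 0, -1], [0.38, 0, 0.09, 0, -0.62, 0, -1], [0.36, -0.01, 0.08, 0, -0.63, 0, -1], [0.21, 0.01, 0.26, 0, -0.62, 0, -1], [0.21, 0, 0.27, 0, -0.62, 0, -1], [0.22, 0, 0.26, 0, -0.63, 0, -1], [0.21, 0, 0.26, 0, -0.62, 0, -1], [0.22, 0, 0.25, 0, -0.63, 0, -1], [0.21, 0, 0.26, 0, -0.62, 0, -1], [0.22, 0, 0.25, 0, -0.62, 0, -1], [0.22, 0, 0.25, 0, -0.63, 0, -1]] max 0.63
```

View pics/p5.png

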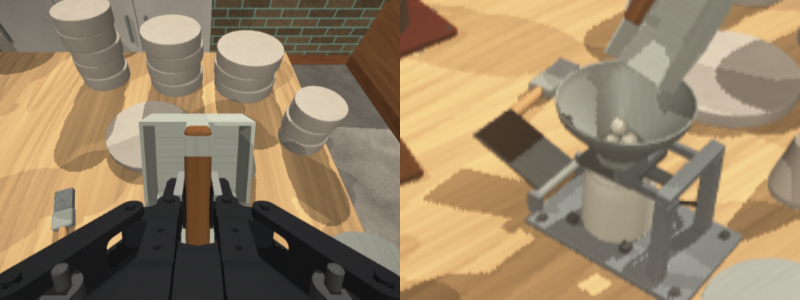

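{"op": "play_rows", "data": {
  "deltas": [
    [[0.37,-0.01,0.15,0.02,-0.62,0.01,-1],[0.39,0,0.1,0,-0.63,0,-1],[0.38,0,0.09,0,-0.62,0,-1],[0.36,-0.01,0.08,0,-0.63,0,-1],[0.21,0.01,0.26,0,-0.62,0,-1],[0.21,0,0.27,0,-0.62,0,-1],[0.22,0,0.26,0,-0.63,0,-1],[0.21,0,0.26,0,-0.62,0,-1],[0.22,0,0.25,0,-0.63,0,-1],[0.21,0,0.26,0,-0.62,0,-1],[0.22,0,0.25,0,-0.62,0,-1],[0.22,0,0.25,0,-0.63,0,-1]]
  ]
}}

```text
clock: 10.15
tcp_pos: [0.624, 0.1551, 0.3289]
tool_rot: [2.223, 2.22, -0.002]
ft_force: [0.2, 0.3, -3.1]
width: 0.167
finger_force: 98.6
```

Run:
```python
from h import *
M=T();print(M[:3,3],np.degrees(np.arccos(-M[2,2])))
y=np.radians(-90);y0=np.radians(-14.4);p0=M[:3,3].copy();P=np.array([.469,.382,.16]);Ts=[]
for i in range(1,18):
    p=p0+(P-p0)*min(1,i/12); p[2]=p0[2]+(P[2]-p0[2])*np.clip((i-8)/9,0,1)
    Ts.append(pose(rotw(y+(y0-y)*i/17,0),p))
rows(M,Ts,-1)
```

```text
[0.62400444 0.15505819 0.32888544] 0.07277984164616708
[[0.63, -0.43, 0, 0, 0.01, -0.66, -1], [0.66, -0.38, 0, 0, 0, -0.64, -1], [0.69, -0.33, 0, 0, 0, -0.65, -1], [0.71, -0.27, 0, 0, 0, -0.65, -1], [0.74, -0.22, 0, 0, 0, -0.64, -1], [0.74, -0.16, 0, 0, 0, -0.65, -1], [0.76, -0.1, 0, 0, 0, -0.65, -1], [0.76, -0.04, 0, 0, 0, -0.64, -1], [0.76, 0.01, 0.63, 0, 0, -0.65, -1], [0.76, 0.08, 0.62, 0, 0, -0.65, -1], [0.76, 0.13, 0.63, 0, 0, -0.65, -1], [0.73, 0.2, 0.62, 0, 0, -0.64, -1], [0, 0, 0.63, 0, 0, -0.65, -1], [0, 0, 0.63, 0, 0, -0.65, -1], [0, 0, 0.62, 0, 0, -0.64, -1], [0, 0, 0.63, 0, 0, -0.65, -1], [0, 0, 0.62, 0, 0, -0.65, -1]] max 0.76
```

{"op": "play_rows", "data": {
  "deltas": [
    [[0.63,-0.43,0,0,0.01,-0.66,-1],[0.66,-0.38,0,0,0,-0.64,-1],[0.69,-0.33,0,0,0,-0.65,-1],[0.71,-0.27,0,0,0,-0.65,-1],[0.74,-0.22,0,0,0,-0.64,-1],[0.74,-0.16,0,0,0,-0.65,-1],[0.76,-0.1,0,0,0,-0.65,-1],[0.76,-0.04,0,0,0,-0.64,-1],[0.76,0.01,0.63,0,0,-0.65,-1],[0.76,0.08,0.62,0,0,-0.65,-1],[0.76,0.13,0.63,0,0,-0.65,-1],[0.73,0.2,0.62,0,0,-0.64,-1]]
  ]
}}

```text
clock: 11.35
tcp_pos: [0.4683, 0.3823, 0.2535]
tool_rot: [-0.982, -2.981, -0.003]
ft_force: [-0.2, 0.8, -2.5]
width: 0.171
finger_force: 98.6
```

{"op": "play_rows", "data": {
  "deltas": [
    [[0,0,0.63,0,0,-0.65,-1],[0,0,0.63,0,0,-0.65,-1],[0,0,0.62,0,0,-0.64,-1],[0,0,0.63,0,0,-0.65,-1],[0,0,0.62,0,0,-0.65,-1],[0,0,0,0,0,0,-1],[0,0,0.5,0,0,0,-1],[0,0,0.4,0,0,0,-1],[0,0,0.2,0,0,0,-1],[0,0,0.1,0,0,0,-1],[0,0,0,0,0,0,-1]]
  ]
}}

```text
clock: 12.45
tcp_pos: [0.4693, 0.3815, 0.1238]
tool_rot: [-0.394, -3.115, -0.002]
ft_force: [0.2, 0.1, -3.9]
width: 0.165
finger_force: 98.5
```

Lower the last few mm gently.

{"op": "play_rows", "data": {
  "deltas": [
    [[0,0,0.1,0,0,0,-1],[0,0,0.07,0,0,0,-1],[0,0,0,0,0,0,-1]]
  ]
}}

```text
clock: 12.75
tcp_pos: [0.4693, 0.3815, 0.1189]
tool_rot: [-0.393, -3.115, -0.002]
ft_force: [-0.4, 0.7, -3.3]
width: 0.169
finger_force: 98.5
```

{"op": "play_rows", "data": {
  "deltas": [
    [[0,0,0.04,0,0,0,-1],[0,0,0.04,0,0,0,-1],[0,0,0,0,0,0,-1]]
  ]
}}

```text
clock: 13.05
tcp_pos: [0.4694, 0.3815, 0.1182]
tool_rot: [-0.394, -3.115, -0.003]
ft_force: [-5.6, -5.2, 8.9]
width: 0.171
finger_force: 100.6
```

{"op": "play_rows", "data": {
  "deltas": [
    [[0,0,0,0,0,0,-0.3],[0,0,0,0,0,0,0.3],[0,0,0,0,0,0,0.8],[0,0,0,0,0,0,0.8],[0,0,0,0,0,0,0.8],[0,0,-0.3,0,0,0,0.8],[0,0,-0.8,0,0,0,0.8],[0,0,-0.9,0,0,0,0.8],[0,0,-0.9,0,0,0,0.8],[0,0,-0.9,0,0,0,0.8],[0,0,-0.9,0,0,0,0.8]]
  ]
}}

```text
clock: 14.15
tcp_pos: [0.4695, 0.3811, 0.2595]
tool_rot: [-0.394, -3.116, -0.003]
ft_force: [0.3, 0.3, -0.4]
width: 0.903
finger_force: 0.0
```

Run:
```python
from h import *
s=monitor.read_state();print(s['tcp_pos'],s['ft_force'],s['width'])
p=shot('wrist');w=cloud(p);a=p['pixels']
m=(w[...,2]>.112)&(w[...,2]<.13)&(w[...,0]>.38)&(w[...,0]<.62)&(w[...,1]>.26)&(w[...,1]<.5)
print(cv2.minAreaRect((w[m][:,:2]*1000).astype(np.float32)),np.median(w[m][:,2]))
for n in ['scene','side']:
    p=shot(n);w=cloud(p)
    for r in eyes.outline_of('treadle',p)[:1]:
        q=w[r['mask']];q=q[(q[:,2]>.03)&(q[:,2]<.072)&(q[:,0]<.5)];px=p['pixels'][r['mask']]
        # dark pad
        k=r['mask']&(p['pixels'].max(-1)<75)&(w[...,2]>.03)&(w[...,0]<.52); q=w[k]
        rr=cv2.minAreaRect((q[:,:2]*1000).astype(np.float32));print(n,len(q),rr,q.mean(0),q.min(0),q.max(0))
        c=np.linalg.lstsq(np.c_[q[:,:2],np.ones(len(q))],q[:,2],rcond=None)[0];print('plane',c)
b=p['pixels']
cv2.imwrite('pics/p6.png',np.hstack([cv2.resize(a,(400,300)),cv2.resize(b[160:370,150:430],(400,300))])[:,:,::-1])
```

```text
[0.46947789 0.38114989 0.25950703] [ 0.25838834  0.32363542 -0.44305224] 0.9028927107015619
((470.2297058105469, 380.998046875), (15.99705696105957, 95.32469177246094), 75.41763305664062) 0.12086165724233516
```

View pics/p6.png

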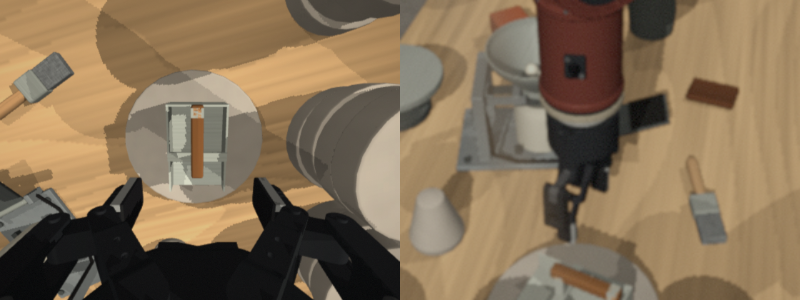

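Run:
```python
from h import *
M=T();q=monitor.read_state()['joints']
p0=M[:3,3].copy();P=np.array([.449,-.018,.26]);Ts=[]
for i in range(1,17):
    Ts.append(pose(rotw(np.radians(-14.4+14.4*min(1,i/8)),0),p0+(P-p0)*i/16))
for z in [.26,.1,.055]:
    for k in range(3): q,e=ik(pose(rotw(0,0),[.449,-.018,z]),q,.35)
    print(z,np.round(q,2),round(e,4))
rows(M,Ts,-1)
```

```text
0.26 [-0.63 -0.12  0.56  1.94  0.07  1.3   1.48] 0.0
0.1 [-0.58  0.08  0.57  2.12 -0.05  0.95  1.59] 0.0
0.055 [-0.56  0.16  0.56  2.15 -0.11  0.85  1.64] 0.0
[[-0.17, -0.82, -0.01, 0.01, -0.01, -0.26, -1], [-0.14, -0.82, 0, 0, 0, -0.26, -1], [-0.11, -0.82, -0.01, 0, 0, -0.26, -1], [-0.09, -0.83, 0, 0, 0, -0.27, -1], [-0.06, -0.83, -0.01, 0, 0, -0.26, -1], [-0.04, -0.83, 0, 0, 0, -0.26, -1], [-0.01, -0.83, -0.01, 0, 0, -0.26, -1], [0.02, -0.84, 0, 0, 0, -0.26, -1], [0.04, -0.83, -0.01, 0, 0, 0, -1], [0.04, -0.83, 0, 0, 0, 0, -1], [0.05, -0.83, -0.01, 0, 0, 0, -1], [0.04, -0.83, 0, 0, 0, 0, -1], [0.04, -0.83, -0.01, 0, 0, 0, -1], [0.04, -0.84, 0, 0, 0, 0, -1], [0.04, -0.83, -0.01, 0, 0, 0, -1], [0.05, -0.83, -0.01, 0, 0, 0, -1]] max 0.84
```

{"op": "play_rows", "data": {
  "deltas": [
    [[-0.17,-0.82,0,0,0,-0.26,-1],[-0.14,-0.82,0,0,0,-0.26,-1],[-0.11,-0.82,0,0,0,-0.26,-1],[-0.09,-0.83,0,0,0,-0.27,-1],[-0.06,-0.83,0,0,0,-0.26,-1],[-0.04,-0.83,0,0,0,-0.26,-1],[-0.01,-0.83,0,0,0,-0.26,-1],[0.02,-0.84,0,0,0,-0.26,-1],[0.04,-0.83,0,0,0,0,-1],[0.04,-0.83,0,0,0,0,-1],[0.05,-0.83,0,0,0,0,-1],[0.04,-0.83,0,0,0,0,-1]]
  ],
  "squeeze": 20
}}

```text
clock: 15.6
tcp_pos: [0.4534, 0.0808, 0.2561]
tool_rot: [-0.001, -3.139, -0.002]
ft_force: [0.3, -0.1, -0.8]
width: 0.0
finger_force: 0.0
```

{"op": "play_rows", "data": {
  "deltas": [
    [[0.04,-0.83,0,0,0,0,-1],[0.04,-0.84,0,0,0,0,-1],[0.04,-0.83,0,0,0,0,-1],[0.05,-0.83,0,0,0,0,-1],[0,0,0,0,0,0,-1]]
  ]
}}

```text
clock: 16.1
tcp_pos: [0.4482, -0.0212, 0.2562]
tool_rot: [-0.008, -3.139, -0.002]
ft_force: [0.4, 0.7, -0.3]
width: -0.001
finger_force: 0.0
```

Run:
```python
from h import *
s=monitor.read_state();print(s['tcp_pos'],s['ft_force'],s['width'],np.round(s['joints'],2))
p=shot('wrist');w=cloud(p);a=p['pixels'];save(p,'w7.png')
k=(a.max(-1)<70)&(w[...,2]>.035)&(w[...,2]<.08);k=cv2.morphologyEx(k.astype(np.uint8),cv2.MORPH_OPEN,np.ones((3,3)))>0
q=w[k];print(len(q))
if len(q)>10:print(cv2.minAreaRect((q[:,:2]*1000).astype(np.float32)),q.mean(0),q.min(0),q.max(0))
p=shot('scene');w=cloud(p)
g=p['pixels'];print([(n,[(round(r['confidence'],2),np.round(r['bbox']).tolist()) for r in eyes.recognise(n,p)[:7]]) for n in ['ball0_center','treadle']])
```

```text
[ 0.44820792 -0.02123511  0.25620217] [ 0.36015339  0.67662114 -0.26429575] -0.0012528697716953658 [-0.55 -0.11  0.46  1.94  0.05  1.3   1.47]
5659
((457.6954650878906, -156.8774871826172), (90.20829010009766, 350.374755859375), 8.068041801452637) [ 0.45944339 -0.13474309  0.05885777] [ 0.41182834 -0.33662844  0.03500151] [0.52567368 0.02172448 0.07996434]
[('ball0_center', [(0.41, [311.0, 219.0, 10.0, 8.0])]), ('treadle', [])]
```

View pics/w7.png

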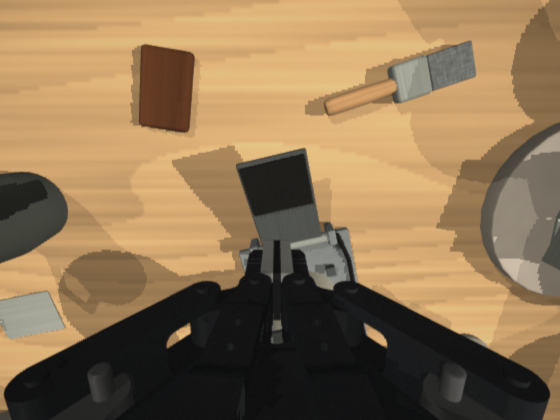

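Run:
```python
from h import *
p=shot('wrist');w=cloud(p)
for u,v in [(277,183),(241,168),(301,154),(310,200),(257,212),(287,225)]: print(u,v,np.round(np.nanmedian(w[v-1:v+2,u-1:u+2].reshape(-1,3),axis=0),4))
```

```text
277 183 [ 0.4453 -0.0155  0.0588]
241 168 [ 0.4277 -0.0532  0.0664]
301 154 [0.4135 0.0095 0.0634]
310 200 [0.4686 0.0226 0.0454]
257 212 [ 0.4812 -0.0385  0.0503]
287 225 [ 0.5018 -0.0033  0.0373]
```

{"op": "play_rows", "data": {
  "deltas": [
    [[0.07,0.17,0.8,0,0,0,-1],[0,0,0.9,0,0,0,-1],[0,0,0.9,0,0,0,-1],[0,0,0.9,0,0,0,-1],[0,0,0.9,0,0,0,-1],[0,0,0.7,0,0,0,-1],[0,0,0.3,0,0,0,-1],[0,0,0.3,0,0,0,-1],[0,0,0.2,0,0,0,-1],[0,0,0,0,0,0,-1]]
  ]
}}

```text
clock: 17.35
tcp_pos: [0.4472, -0.0123, 0.0801]
tool_rot: [-0.0, -3.141, -0.003]
ft_force: [-0.0, 0.9, 4.8]
width: 0.001
finger_force: 1.9
```

{"op": "play_rows", "data": {
  "deltas": [
    [[0,-0.1,0.2,0,0,0,-1],[0,0,0.2,0,0,0,-1],[0,0,0.2,0,0,0,-1],[0,0,0,0,0,0,-1]]
  ]
}}

```text
clock: 17.75
tcp_pos: [0.4468, -0.0153, 0.0624]
tool_rot: [-0.001, -3.14, -0.003]
ft_force: [-3.4, 1.0, 9.1]
width: -0.001
finger_force: 4.1
```

{"op": "play_rows", "data": {
  "deltas": [
    [[0,0,0.08,0,0,0,-1],[0,0,0.06,0,0,0,-1],[0,0,0.05,0,0,0,-1],[0,0,0,0,0,0,-1]]
  ]
}}

```text
clock: 18.15
tcp_pos: [0.4467, -0.0154, 0.0589]
tool_rot: [-0.002, -3.139, -0.006]
ft_force: [-18.9, -0.6, 44.3]
width: -0.002
finger_force: 22.5
```

{"op": "play_rows", "data": {
  "deltas": [
    [[0,0,-0.04,0,0,0,-1],[0,0,0,0,0,0,-1],[0,0,0,0,0,0,-1],[0,0,0,0,0,0,-1],[0,0,0,0,0,0,-1],[0,0,0,0,0,0,-1],[0,0,0,0,0,0,-1],[0,0,0,0,0,0,-1],[0,0,0,0,0,0,-1],[0,0,0,0,0,0,-1]]
  ]
}}

```text
clock: 19.15
tcp_pos: [0.4467, -0.0154, 0.0593]
tool_rot: [-0.001, -3.14, -0.005]
ft_force: [-12.5, -1.0, 28.9]
width: -0.003
finger_force: 13.9
```

Run:
```python
from h import *
p=shot('scene');a=p['pixels'];b=shot('side')['pixels']
print([(round(r['confidence'],2),np.round(r['bbox']).tolist()) for r in eyes.recognise('ball0_center',p)[:7]])
cv2.imwrite('pics/p8.png',np.hstack([cv2.resize(b[180:300,180:340],(400,300),interpolation=2),cv2.resize(a[180:300,230:390],(400,300),interpolation=2)])[:,:,::-1])
```

```text
[(0.21, [261.0, 341.0, 46.0, 58.0])]
```

View pics/p8.png

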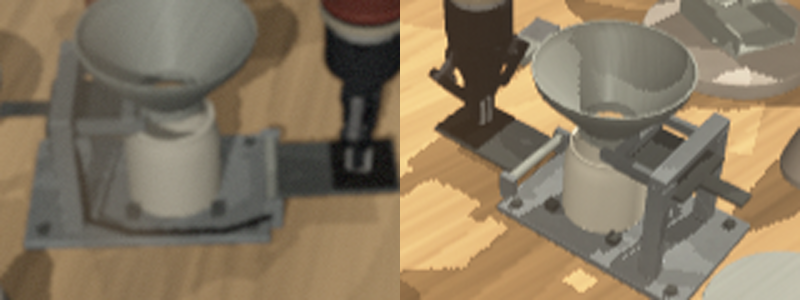

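The gate is open, the funnel looks empty and the jar is in place. Now I'll let the treadle up gently.

{"op": "play_rows", "data": {
  "deltas": [
    [[0,0,-0.1,0,0,0,-1],[0,0,-0.2,0,0,0,-1],[0,0,-0.2,0,0,0,-1],[0,0,-0.2,0,0,0,-1],[0,0,-0.2,0,0,0,-1],[0,0,-0.4,0,0,0,-1],[0,0,-0.8,0,0,0,-1],[0,0,-0.9,0,0,0,-1],[0,0,-0.9,0,0,0,-1],[0,0,-0.9,0,0,0,-1],[0,0,-0.9,0,0,0,-1],[0,0,-0.9,0,0,0,-1]]
  ]
}}

```text
clock: 20.5
tcp_pos: [0.4459, -0.0163, 0.2567]
tool_rot: [-0.002, -3.139, -0.002]
ft_force: [0.2, 0.2, -0.2]
width: 0.002
finger_force: 0.0
```

Run:
```python
from h import *
p=shot('scene');a=p['pixels'];w=cloud(p);s=shot('side');b=s['pixels'];ws=cloud(s);wr=shot('wrist');ww=cloud(wr)
print(monitor.read_state()['tcp_pos'])
print('pad z',[np.round(np.nanmedian(x[(abs(x[...,0]-.4455)<.006)&(abs(x[...,1]+.016)<.01)&(x[...,2]<.1)][:,2]),4) for x in (w,ws,ww)])
for n,x in (('scene',w),('side',ws)):
    d=x[np.hypot(x[...,0]-.624,x[...,1]-.021)<.027]; d=d[(d[:,2]<.21)]; print(n,'in outlet z',np.round(np.percentile(d[:,2],[0,10,50,90,100]),3))
cv2.imwrite('pics/p9.png',np.hstack([cv2.resize(b[180:300,180:340],(400,300)),cv2.resize(a[150:300,220:420],(400,300))])[:,:,::-1])
```

```text
[ 0.44710438 -0.01608583  0.25695731]
pad z [np.float64(0.0602), np.float64(0.0542), np.float64(0.0597)]
scene in outlet z [0.115 0.116 0.123 0.128 0.128]
side in outlet z [0.115 0.116 0.127 0.132 0.134]
```

View pics/p9.png

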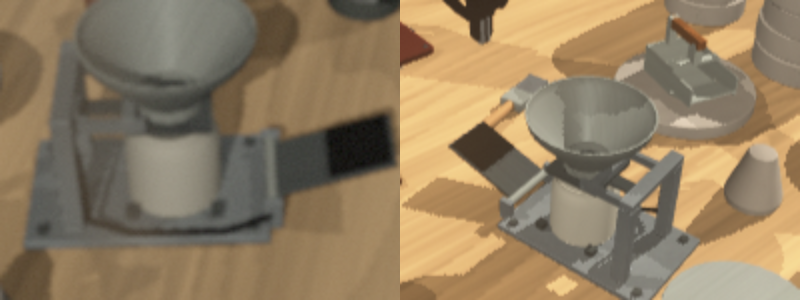

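{"op": "play_rows", "data": {
  "deltas": [
    [[0,0.2,-0.9,0,0,0,-1],[0,0.2,-0.9,0,0,0,-1],[-0.6,0.2,-0.8,0,0,0,-1],[-0.75,0.2,-0.8,0,0,0,-1],[-0.75,0.2,-0.8,0,0,0,-1],[-0.75,0.2,-0.6,0,0,0,-1],[-0.75,0,0,0,0,0,-1],[-0.7,0,0,0,0,0,-1],[0,0,0,0,0,0,-1],[0,0,0,0,0,0,-1]]
  ]
}}

```text
clock: 21.65
tcp_pos: [0.5755, 0.0196, 0.3979]
tool_rot: [-0.002, -3.137, -0.001]
ft_force: [-0.2, -0.2, -0.2]
width: 0.0
finger_force: 0.0
```

Run:
```python
from h import *
wr=shot('wrist');w=cloud(wr);print(wr['pose'][:3,3])
r=w[(abs(w[...,2]-.2)<.005)&(np.hypot(w[...,0]-.624,w[...,1]-.021)<.1)]
c=least_squares(lambda c:np.hypot(r[:,0]-c[0],r[:,1]-c[1])-.0815,[.624,.021],loss='soft_l1',f_scale=.002).x;print(len(r),c)
d=np.hypot(w[...,0]-c[0],w[...,1]-c[1])
for lo_ in range(0,80,8):
    z=w[(d>=lo_/1e3)&(d<(lo_+8)/1e3)&(w[...,2]<.21)][:,2]; print(lo_,len(z),np.round(np.percentile(z,[0,50,100]),3) if len(z) else '')
m=d<.027;px=wr['pixels'][m];print('brightness',px.mean(0),px.max(0))
for n in ['ball0_center','jar']: print(n,[(round(q['confidence'],2),np.round(q['bbox']).tolist()) for q in eyes.recognise(n,wr)[:7]])
p=shot('scene');w=cloud(p)
for t in ['jar','jug','cone','brick','scoop']:
    for o in eyes.outline_of(t,p)[:1]:
        q=w[o['mask']];print(t,np.round(np.nanpercentile(q,[2,50,98],axis=0),3).tolist())
```

```text
[0.57552901 0.0195551  0.39790004]
1324 [0.62426074 0.02104133]
0 97 [0.112 0.114 0.117]
8 291 [0.112 0.114 0.116]
16 468 [0.112 0.114 0.117]
24 823 [0.112 0.121 0.136]
32 1040 [0.131 0.139 0.147]
40 1165 [0.141 0.148 0.155]
48 1415 [0.151 0.158 0.164]
56 1688 [0.007 0.167 0.174]
64 2308 [0.007 0.176 0.183]
72 3316 [0.007 0.186 0.201]
brightness [58.31554307 59.76310861 56.06460674] [69 69 65]
ball0_center []
jar [(0.52, [165.0, 23.0, 44.0, 46.0])]
jar [[0.584, -0.026, 0.011], [0.652, -0.012, 0.057], [0.672, 0.039, 0.103]]
jug [[0.445, -0.389, 0.004], [0.517, -0.348, 0.099], [0.565, -0.302, 0.146]]
cone [[0.705, 0.218, 0.004], [0.743, 0.237, 0.045], [0.769, 0.269, 0.089]]
brick [[0.706, -0.303, 0.008], [0.763, -0.256, 0.049], [0.807, -0.192, 0.053]]
scoop [[0.397, 0.316, 0.024], [0.494, 0.377, 0.053], [0.567, 0.432, 0.123]]
```

The wrist depth map shows the funnel empty with the gate flat and shut. The jar, scoop, jug, cone and brick are where they were, so I'm handing in.

```bash
python3 -c "
from h import *
print(env.sign_off())"
```

```text
the job is handed in; nothing more can be done
None
```

The job is handed in: the funnel took the balls and is now empty, so all six should be in the jar (I couldn't see inside it or count them). The empty scoop is back upright on the bat, the treadle went to its stop and came back up, the gate is shut, and the jar, jug, cone and brick have not moved (the brush, rib and spatula weren't re-measured).

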